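# Step the lamp's filter selector to green and press its button

## Task

On the grey lens-check lamp, push the upright orange tab around with the fingertips until the selector clicks in with its white pointer at the green mark, then press the lamp's black button all the way down and let it come up again. Only push the tab, without taking it between the fingers or ramming it, do not press the button while the pointer is at any other place, and leave the jar, the loupe and the lens gauge where they stand.

Things in the scene. Friction and masses are not known exactly. Their poses are not given: they have to be found in the camera images.
- turret: grey lamp housing fixed to the worktop, 225 x 226 mm, 30 mm high, with the black selector disc on it (110 mm across, top 42 mm above the worktop, hub to 45 mm). Origin: on the selector's vertical axis, at worktop height. z up; its -x axis points roughly to the robot (yaw varies), the button lies on its +x side.
- selector_angle (a joint): selector angle, rad, + counter-clockwise from above; at q the tab lies from the axis along (-cos q, -sin q) in turret x, y. Clicks in every 0.5 rad, -1.5 to 1.5 (stops +-1.62): resists up to about 4 N at the tab, then from halfway jumps on ahead of the finger to the next click; let go, it seeks the nearest. Marks stand at -1.5, -1, 1, 1.5; it starts at -0.5, 0 or 0.5.
- selector: the turning part: the black disc with, rigid on it, an upright orange tab (a fin 16 mm long radially, 8 mm thick, top 80 mm above the worktop, its middle 60 mm from the axis) and under the tab a black arm (top at 43 mm) that ends in the white pointer, 86 mm from the axis. Origin: on the axis at worktop height; its -x axis points to the tab.
- tab_foot (a point): foot of the orange tab, in its middle, 60 mm from the axis and 43 mm above the worktop.
- tab_mid (a point): middle of the part of the tab to push, 60 mm from the axis and 63 mm above the worktop.
- pointer (a point): tip end of the white pointer's line, 88 mm from the selector's axis, 40 mm above the worktop; it stands over the middle of a mark when the selector has clicked in there.
- mark_green: fixed green disc, 20 mm across and 2.5 mm high, on top of the housing, 88 mm from the selector's axis, at one of the four marked click positions; which colour stands at which of them changes from run to run. Origin: centre of its underside (30 mm above the worktop).
- mark_yellow: fixed yellow disc, 20 mm across and 2.5 mm high, on top of the housing, 88 mm from the selector's axis, at one of the four marked click positions; which colour stands at which of them changes from run to run. Origin: centre of its underside (30 mm above the worktop).
- mark_blue: fixed blue disc, 20 mm across and 2.5 mm high, on top of the housing, 88 mm from the selector's axis, at one of the four marked click positions; which colour stands at which of them changes from run to run. Origin: centre of its underside (30 mm above the worktop).
- mark_red: fixed red disc, 20 mm across and 2.5 mm high, on top of the housing, 88 mm from the selector's axis, at one of the four marked click positions; which colour stands at which of them changes from run to run. Origin: centre of its underside (30 mm above the worktop).
- lamp_button (a joint): travel of the lamp's push button, m: 0 up, 0.006 fully down; a spring brings it up again, fully down takes about 5 N. It is pressed straight down.
- lamp_button_top (a point): centre of the top of the black push button, 28 mm across, in an aluminium collar on the housing, 88 mm from the selector's axis on the turret's +x side.
- screw_jar: bystander: loose small white jar with a blue lid, 42 mm across, 30 mm high. Origin: centre of its underside.
- loupe: bystander: loose black eye loupe, 35 mm across, 32 mm high. Origin: centre of its underside.
- lens_clock: bystander: loose white round dial gauge lying on its back, 61 x 43 x 13 mm. Origin: centre of its underside.

How it is judged:
By the outcome, as a careful person would: the job done as asked, in the order asked, and still so for the second after the job is handed in, with the robot touching nothing.
It also fails if it takes over 54 s, if anything falls off the work surface, if the arm or the gripper's body presses on something with over 40 N, if the wrist force passes 120 N, or if a joint passes its speed limit or range.

## Robot

A 7-joint arm with a two-finger parallel gripper is mounted at the origin on a cart in front of the work surface, level with it; the furniture and walls round the work are solid. World frame = base frame: x ahead of the robot, y to its left, z up, the work surface at z = 0. Lengths are in mm, angles in rad, forces in N, time in s.
With the tool pointing down it reaches from about 400 to 875 mm from the base axis. Payload 4.4 kg.
Tool frame: the origin (TCP) lies midway between the tips of the shut fingers; the grasp point (between the pads) lies 19 mm behind it; x points along the fingers, z is the direction in which the jaws open and shut, and the axes are right-handed (so a half turn about x gives the same grasp; the last joint's range is limited). The gripper opens to 85 mm and grips with 20 to 120 N. Pads are 22 mm wide; open, the fingers measure 114 mm over their backs; the gripper's body (76 mm by 85 mm) begins 54 mm behind the grasp point. The pads swing forward as they close: fully open they stand 13 mm farther back than shut.
Start: joints at [1.254, 0.628, 0.038, 1.517, -0.027, 0.996, -0.02], TCP at [161.344, -629.671, 231.313] pointing down, gripper open.
Joint ranges: [-3.06, 3.06], [-0.37, 2.12], [-1.25, 1.32], [0.18, 2.47], [-1.1, 4.24], [0.23, 1.98], [-2.94, 2.94]. Speed limits (rad/s): [2.57, 2.57, 3.14, 3.14, 3.14, 3.14, 3.14].

## Interface

Orientations are given as [roll, pitch, yaw] about the fixed x, y, z axes, in that order (R = Rz(yaw) Ry(pitch) Rx(roll)).
In Python, from cell import ctrl gives the robot as it stands. The module is installed in compiled form; this text tells all that it offers.
- The arm moves only by the tool servo_tool, never from a script. Its argument "rows" is a list of rows, each an object of numbers: "dx", "dy", "dz": the shift along the tool's x, y, z in units of 750 mm (1.0 is 750 mm); "wx", "wy", "wz": the turn, a rotation vector about the tool's x, y, z in units of 6 degrees (1.0 is 6 degrees); "fingers": the closure, from 0 (fully open) to 1 (shut). In form: [{"dx": .., "dy": .., "dz": .., "wx": .., "wy": .., "wz": .., "fingers": ..}, ...]. A call has 1 to 5 rows; each row shifts and turns the commanded pose from where the row before left it, along the tool's axes as they then stand; what a row does not reach is not made up. A row lasts 1/8 s, in which the tool goes at most 62.5 mm and 10.7 degrees, less where a joint would pass 70% of its speed; a pose out of reach is approached as far as the arm can. A call with a number of a shift or a turn outside -1 to 1 is refused whole. A call with a gripper value outside its range is refused whole. The fingers move at their own pace and stop on an object; the grip force is fixed at half the most. Time passes only in rows, so rows that do not move let the fingers close. It gives the time, the measured TCP pose, the force and the opening at its end, in the units of the state.
- ctrl.read_state(): the state, without advancing time (a new reading comes with each control period).
- ctrl.get_image(name): name is "scene" or "side" or "wrist"; returns the picture (400x640x3 uint8, red, green, blue); there is no depth.
- ctrl.camera_info(name): a dict with "fovy" (degrees; the focal length in pixels is half the picture's height over the tangent of half this angle, whatever the lens; pixels are square), "cx", "cy" (the principal point, pixels), "R" (3x3) and "t" (3): a world point X has camera coordinates R X + t. Camera axes: x right, y down, z forward; pixel columns grow to the right and rows downward; lengths in mm; the calibration is good to about 2 mm. The wrist camera is an equidistant fisheye: a pixel r from the principal point sees the ray r / f radians off the axis. A picture is of the moment at which its call begins: read the wrist's pose just before it. camera_info takes no time and is no camera call; for the wrist camera it gives the pose at the moment of the call.
- ctrl.finish_job(): hands the job in, once; it reports no verdict.
Trained networks look in the newest picture that a camera, given by its name, has taken for a name from the list of things; names that differ only in an ending like _2 or _b are one class to them, and where a whole thing is asked for, a point or a joint stands for the part that bears it (a point fixed in the world has none). Each returns a list of dicts, best first, with "conf" (0 to 1); they miss things now and then, are a little off and sometimes report something else, mostly with a low value. They report only what shows in the picture. A call takes as long as a camera call.
- ctrl.search_frame(label, camera): "extent" ([centre column, centre row, width, height] in pixels, round what is visible of it).
- ctrl.silhouettes(label, camera): "region" (400x640 bool, what is visible of it) and "extent" ([centre column, centre row, width, height] in pixels, round what is visible of it).
- ctrl.mark_of(label, camera): "point" ([column, row] in pixels: a listed point, or the origin of a listed thing).
The state is a dict: "clock": time; "qpos": joint angles; "qd": joint speeds; "tau": joint torques, N m; "eef_pos": TCP position; "tool_rot": TCP orientation; "force": force on the tool from outside, world axes, zero at the start; "torque": the same for the moment, N m; "width": finger opening in mm.
Only numpy, scipy, OpenCV 4.12 (cv2) and the standard library are available. Lean on these libraries where they do the work, as an engineer would, in place of code of your own. Each camera call takes 0.05 s, during which the arm holds its last target.

## Working session

There is one attempt and no reset: what is moved stays moved. The work goes in short steps, Python scripts to look and compute and a tool call to move; the robot and the scene stay as the last step left them, time stands still between calls to the robot, and variables do not carry over. Pictures are saved under pics/ and viewed, and the job is handed in when it is done.

Besides the shell and the picture viewer there is one more tool, called after "Emit:" as name([rows], argument=value, ...), one row to a line, values as JSON. servo_tool: Moves the arm, as the interface text tells. Its arguments: {"type":"object","properties":{"rows":{"type":"array"}},"required":["rows"]}

```bash
mkdir -p pics; python3 - <<'E'
from cell import ctrl
import cv2
for c in ["scene","side"]:
    im=ctrl.get_image(c); cv2.imwrite(f"pics/{c}0.png",im[:,:,::-1])
    for l in ["turret","tab_foot","tab_mid","pointer","mark_green","mark_yellow","mark_blue","mark_red","lamp_button_top","screw_jar","loupe","lens_clock"]:
        r=ctrl.mark_of(l,c)
        print(c,l,[(d["conf"],d["point"]) for d in r[:2]])
s=ctrl.read_state();print(s)
for c in ["scene","side"]: print(ctrl.camera_info(c))
E
```

```text
scene turret [(0.86, [335.8, 234.0])]
scene tab_foot [(0.96, [361.8, 223.2]), (0.36, [361.4, 221.3])]
scene tab_mid [(0.73, [362.7, 218.9])]
scene pointer [(0.69, [429.4, 217.1]), (0.6, [378.0, 230.0])]
scene mark_green [(0.51, [314.2, 244.7])]
scene mark_yellow [(0.4, [375.8, 204.6])]
scene mark_blue [(0.4, [379.1, 220.0])]
scene mark_red [(0.53, [296.4, 239.2])]
scene lamp_button_top [(0.5, [317.1, 189.1])]
scene screw_jar []
scene loupe [(0.79, [427.8, 217.3])]
scene lens_clock [(0.79, [381.6, 184.8]), (0.44, [364.2, 218.1])]
side turret [(0.93, [320.9, 222.9]), (0.36, [300.1, 228.6])]
side tab_foot [(0.82, [345.1, 205.7])]
side tab_mid [(0.74, [349.4, 197.0])]
side pointer [(0.57, [359.5, 210.4])]
side mark_green [(0.44, [322.0, 230.2]), (0.36, [299.9, 229.4])]
side mark_yellow [(0.41, [341.9, 198.3])]
side mark_blue [(0.46, [349.8, 194.6]), (0.37, [357.8, 205.3])]
side mark_red [(0.62, [301.2, 229.3])]
side lamp_button_top [(0.45, [285.7, 197.1]), (0.44, [299.6, 229.2])]
side screw_jar [(0.75, [315.0, 265.3])]
side loupe [(0.51, [379.7, 203.2])]
side lens_clock [(0.68, [327.3, 1
[... 558 characters left out ...]
[ 0.69755702,  0.31383488, -0.09968732]), 'torque': array([-0.04610009, -0.0465952 , -0.00062525]), 'width': 85.11819943598579}
{'fovy': 43.96547270787192, 'cx': 331.78394460458946, 'cy': 197.09609880210584, 'R': array([[-0.73251253, -0.68044499, -0.02049404],
       [-0.3992194 ,  0.45376294, -0.79669509],
       [ 0.55140662, -0.57540752, -0.60403388]]), 't': array([321.58555928, 331.890172  , 656.18413974])}
{'fovy': 55.47249914539218, 'cx': 319.95025995742157, 'cy': 193.6991023288866, 'R': array([[-0.95712759, -0.28883722, -0.02190506],
       [-0.09424613,  0.38202702, -0.91933292],
       [ 0.27390589, -0.87785444, -0.39287039]]), 't': array([473.93288733, 157.13397013, 609.52152264])}
```

```bash
python3 - <<'E'
import cv2
for c,b in [("scene",(240,130,240,180)),("side",(220,130,240,180))]:
    im=cv2.imread(f"pics/{c}0.png"); x,y,w,h=b
    cv2.imwrite(f"pics/{c}0c.png",cv2.resize(im[y:y+h,x:x+w],None,fx=3.3,fy=3.3,interpolation=cv2.INTER_CUBIC))
E
```

```text
(no output)
```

View pics/scene0.png

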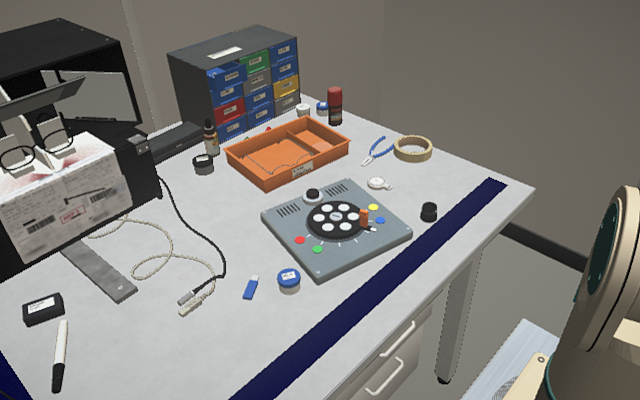

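View pics/scene0c.png

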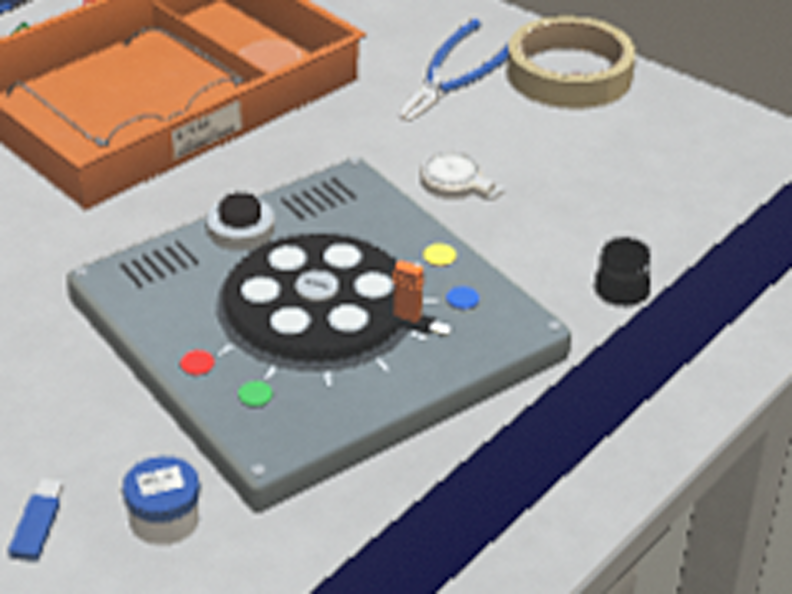

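View pics/side0c.png

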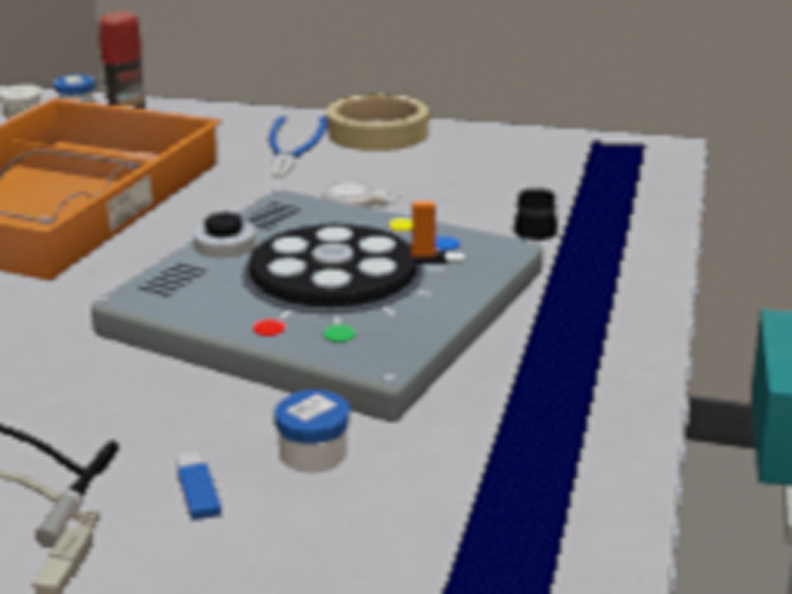

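```bash
cat > h.py <<'E'
import numpy as np
from cell import ctrl
def proj(c,X):
    i=ctrl.camera_info(c); f=200/np.tan(np.radians(i["fovy"])/2)
    p=np.array(i["R"])@np.array(X,float)+i["t"]
    return np.array([i["cx"]+f*p[0]/p[2], i["cy"]+f*p[1]/p[2]])
def back(c,uv,z):
    i=ctrl.camera_info(c); f=200/np.tan(np.radians(i["fovy"])/2)
    d=np.array([(uv[0]-i["cx"])/f,(uv[1]-i["cy"])/f,1]); R=np.array(i["R"])
    o=-R.T@i["t"]; d=R.T@d
    return o+d*(z-o[2])/d[2]
E
python3 - <<'E'
from h import *
from scipy.optimize import least_squares
P={"scene":{"hub":(335.8,215.8),"red":(299.7,239.7),"green":(317.3,249.1),"yellow":(373.3,207),"blue":(380,220),"btn":(312.7,190.2),"jar":(289,276),"loupe":(429,208),"tab":(363,211)},
"side":{"hub":(320.9,206.4),"red":(301.5,229.4),"green":(322.7,230.9),"yellow":(341.5,198.2),"blue":(355.5,203.9),"btn":(287.6,197),"jar":(314.6,254),"loupe":(382,189),"tab":(348.5,192)}}
Z=dict(hub=45,red=32.5,green=32.5,yellow=32.5,blue=32.5,btn=50,jar=30,loupe=32,tab=80)
for c in P:
  for k,v in P[c].items(): print(c,k,back(c,v,Z[k]).round(1))
Q=dict(red=1.5,green=1.0,yellow=-1.5,blue=-1.0)
def loc(p,k):
    x,y,a=p[:3]
    if k=="hub": l=(0,0,45)
    elif k=="btn": l=(88,0,p[3])
    else:
        q=s*Q[k]; l=(-88*np.cos(q),-88*np.sin(q),32.5)
    return (x+np.cos(a)*l[0]-np.sin(a)*l[1],y+np.sin(a)*l[0]+np.cos(a)*l[1],l[2])
K=["hub","red","green","yellow","blue","btn"]
for s in (1,-1):
  best=min((least_squares(lambda p:np.concatenate([proj(c,loc(p,k))-P[c][k] for c in P for k in K]),[450,-450,a,50]) for a in np.arange(-3,3,1)),key=lambda r:r.cost)
  print(s,best.x,best.cost,best.fun.round(1))
  for c in P: print(back(c,P[c]["tab"],80)-[*best.x[:2],0])
E
```

```text
scene hub [ 526.7 -107.4   45. ]
scene red [540.2 -19.9  32.5]
scene green [496.8 -23.5  32.5]
scene yellow [ 498.5 -190.8   32.5]
scene blue [ 462.2 -167.1   32.5]
scene btn [ 616.3 -133.4   50. ]
scene jar [488.   57.3  30. ]
scene loupe [ 411.4 -264.1   32. ]
scene tab [ 468.6 -120.9   80. ]
side hub [ 522.8 -102.    45. ]
side red [537.2 -14.7  32.5]
side green [494.6 -19.3  32.5]
side yellow [ 496.7 -182.9   32.5]
side blue [ 458.3 -159.5   32.5]
side btn [ 607.4 -121.5   50. ]
side jar [485.8  61.6  30. ]
side loupe [ 413.4 -262.8   32. ]
side tab [ 464.5 -113.6   80. ]Traceback (most recent call last):
  File "<stdin>", line 18, in <module>
  File "<stdin>", line 18, in <genexpr>
    return func(*args, **kwargs)
    vector_fun = VectorFunction(
        fun_wrapped,
    ...<6 lines>...
        workers=workers
    )
    self.J, dct = approx_derivative(
                  ~~~~~~~~~~~~~~~~~^
        self.fun_wrapped, self.x, f0=self.f, **finite_diff_options
        ^^^^^^^^^^^^^^^^^^^^^^^^^^^^^^^^^^^^^^^^^^^^^^^^^^^^^^^^^^
    )
    ^
    J, _nfev = _dense_difference(fun_wrapped, x0, f0, h,
               ~~~~~~~~~~~~~~~~~^^^^^^^^^^^^^^^^^^^^^^^^
                             use_one_sided, method,
                             ^^^^^^^^^^^^^^^^^^^^^^
                             mf)
                             ^^^
    df = [f_eval - f0 for f_eval in f_evals]
                                    ^^^^^^^
    f = np.atleast_1d(self.fun(x, *self.args, **self.kwargs))
                      ~~~~~~~~^^^^^^^^^^^^^^^^^^^^^^^^^^^^^^
    return np.atleast_1d(self.fun(x))
                         ~~~~~~~~^^^
    return self.f(x, *self.args, **self.kwargs)
           ~~~~~~^^^^^^^^^^^^^^^^^^^^^^^^^^^^^^
  File "<stdin>", line 18, in <lambda>
  File "h.py", line 4, in proj
    i=ctrl.camera_info(c); f=200/np.tan(np.radians(i["fovy"])/2)
ValueError: time passes only in moves, steps and waits
```

```bash
sed -i 's/^def proj/CI={c:ctrl.camera_info(c) for c in ("scene","side")}\ndef proj/; s/i=ctrl.camera_info(c)/i=CI[c]/' h.py
cat > fit.py <<'E'
from h import *
from scipy.optimize import least_squares
P={"scene":{"hub":(335.8,215.8),"red":(299.7,239.7),"green":(317.3,249.1),"yellow":(373.3,207),"blue":(380,220),"btn":(312.7,190.2)},
"side":{"hub":(320.9,206.4),"red":(301.5,229.4),"green":(322.7,230.9),"yellow":(341.5,198.2),"blue":(355.5,203.9),"btn":(287.6,197)}}
Q=dict(red=-1.5,green=-1.0,yellow=1.5,blue=1.0)
def loc(p,k):
    x,y,a=p[:3]
    if k=="hub": l=(0,0,45)
    elif k=="btn": l=(88,0,p[3])
    else:
        q=Q[k]; l=(-88*np.cos(q),-88*np.sin(q),32.5)
    return (x+np.cos(a)*l[0]-np.sin(a)*l[1],y+np.sin(a)*l[0]+np.cos(a)*l[1],l[2])
K=["hub","red","green","yellow","blue","btn"]
for cs in (["scene","side"],["scene"],["side"]):
  best=least_squares(lambda p:np.concatenate([proj(c,loc(p,k))-P[c][k] for c in cs for k in K]),[520,-105,-.25,50])
  print(best.x,best.cost,best.fun.round(1))
E
python3 fit.py
```

```text
[ 5.24582113e+02 -1.05643706e+02 -2.40025205e-01  5.19616217e+01] 7.309211945146385 [ 0.2  0.9 -0.1  0.4 -0.1  0.5 -0.1  0.5  0.3  0.5 -0.2  1.9 -0.3 -0.8
 -0.3 -1.1 -0.2 -0.8  0.3 -1.1 -0.4 -1.3 -0.3 -1.8]
[ 5.25694297e+02 -1.06903871e+02 -2.40745728e-01  5.55216192e+01] 0.1517420700170667 [ 0.2  0.3 -0.  -0.2 -0.1 -0.1 -0.1 -0.   0.2 -0.  -0.2  0. ]
[ 5.22745509e+02 -1.01222943e+02 -2.38130035e-01  4.96803514e+01] 0.4345030330816958 [-0.1  0.1 -0.1  0.   0.1  0.3  0.5 -0.3 -0.1 -0.5 -0.3  0. ]
```

```bash
cat >> h.py <<'E'
from scipy.spatial.transform import Rotation as Ro
C=np.array([524.8,-105.3]); YAW=-0.24
def tool():
    s=ctrl.read_state(); return np.array(s["eef_pos"]),Ro.from_euler("xyz",s["tool_rot"]).as_matrix(),s
def rep():
    p,R,s=tool(); print("t",s["clock"],"p",p.round(1),"F",np.round(s["force"],1),"w",round(s["width"],1),"q",np.round(s["qpos"],2)); print(R.round(3))
def plan(X,yawz=None):
    # units for a move to world X: dx,dy,dz in tool axes
    p,R,s=tool(); d=R.T@(np.array(X)-p); print("mm tool",d.round(1),"units",(d/750).round(4), "z azimuth",np.arctan2(R[1,2],R[0,2]).round(3),"y azimuth",np.arctan2(R[1,1],R[0,1]).round(3))
E
python3 -c "
from h import *
rep();plan([480,-160,150])"
```

```text
t 1.3 p [ 161.3 -629.7  231.3] F [ 0.7  0.3 -0.1] w 85.1 q [ 1.25  0.63  0.04  1.52 -0.03  1.   -0.02]
[[ 0.     0.969  0.248]
 [ 0.     0.248 -0.969]
 [-1.     0.    -0.   ]]
mm tool [  81.3  425.3 -375.9] units [ 0.1084  0.567  -0.5012] z azimuth -1.32 y azimuth 0.251
```

Emit:
servo_tool([
  {"dx":0,"dy":0.03,"dz":-0.026,"wx":-0.5,"wy":0,"wz":0,"fingers":1},
  {"dx":0.004,"dy":0.05,"dz":-0.053,"wx":0,"wy":0,"wz":0,"fingers":1},
  {"dx":0.004,"dy":0.05,"dz":-0.053,"wx":0,"wy":0,"wz":0,"fingers":1},
  {"dx":0.004,"dy":0.05,"dz":-0.053,"wx":0,"wy":0,"wz":0,"fingers":1},
  {"dx":0.004,"dy":0.05,"dz":-0.053,"wx":0,"wy":0,"wz":0,"fingers":1},
])

```text
clock: 1.92
eef_pos: [274.8, -407.2, 219.5]
tool_rot: [0.602, 1.57, -0.665]
force: [0.1, -0.7, 0.2]
width: 0.2
```

Emit:
servo_tool([
  {"dx":0.004,"dy":0.05,"dz":-0.053,"wx":0,"wy":0,"wz":0,"fingers":1},
  {"dx":0.004,"dy":0.05,"dz":-0.053,"wx":0,"wy":0,"wz":0,"fingers":1},
  {"dx":0.004,"dy":0.05,"dz":-0.053,"wx":0,"wy":0,"wz":0,"fingers":1},
  {"dx":0.004,"dy":0.05,"dz":-0.04,"wx":0,"wy":0,"wz":0,"fingers":1},
  {"dx":0.004,"dy":0.03,"dz":-0.02,"wx":-1,"wy":0,"wz":0,"fingers":1},
])

```text
clock: 2.55
eef_pos: [391.0, -198.4, 204.5]
tool_rot: [1.011, 1.57, -0.144]
force: [-0.1, -0.8, -0.3]
width: -0.1
```

Emit:
servo_tool([
  {"dx":0,"wx":-1,"fingers":1},
  {"dx":0,"wx":-1,"fingers":1},
  {"dx":0,"wx":-1,"fingers":1},
  {"dx":0,"wx":-1,"fingers":1},
  {"dx":0,"wx":-1,"fingers":1},
])

```text
schema error: expected keys dx, dy, dz, wx, wy, wz, fingers
```

```bash
python3 -c "
from h import *
import cv2
rep();plan([474.5,-149.7,120])
im=ctrl.get_image('wrist');cv2.imwrite('pics/w1.png',im[:,:,::-1])
im=ctrl.get_image('scene');cv2.imwrite('pics/s1.png',im[:,:,::-1])
print(ctrl.camera_info('wrist'))
for l in ['lamp_button_top','tab_mid','tab_foot','pointer','mark_green','mark_blue','mark_red','mark_yellow','selector']: print(l,[(d['conf'],d['point']) for d in ctrl.mark_of(l,'wrist')[:2]])
"
```

```text
t 2.55 p [ 391.  -198.4  204.5] F [-0.1 -0.8 -0.3] w -0.1 q [ 0.44  0.37 -0.04  2.11  0.03  0.66 -0.78]
[[ 0.001  0.915  0.404]
 [-0.     0.404 -0.915]
 [-1.     0.001  0.   ]]
mm tool [ 84.6  96.  -10.8] units [ 0.1128  0.128  -0.0144] z azimuth -1.155 y azimuth 0.416
{'fovy': 65.70646984690485, 'cx': 320.1626717710639, 'cy': 197.75488498643696, 'R': array([[ 4.05497388e-01, -9.14096198e-01, -1.00804314e-04],
       [-8.71028335e-01, -3.86425727e-01,  3.03289955e-01],
       [-2.77275148e-01, -1.22895481e-01, -9.52898312e-01]]), 't': array([-341.69418107,  233.29924344,  438.2955352 ])}
lamp_button_top []
tab_mid [(0.62, [281.1, 76.8])]
tab_foot [(0.64, [278.0, 107.9]), (0.62, [282.1, 80.4])]
pointer [(0.81, [280.4, 109.3])]
mark_green [(0.64, [209.8, 22.0])]
mark_blue [(0.83, [321.2, 100.9]), (0.19, [358.3, 82.8])]
mark_red []
mark_yellow [(0.77, [361.7, 78.3])]
selector [(0.93, [292.5, 28.2])]
```

View pics/w1.png

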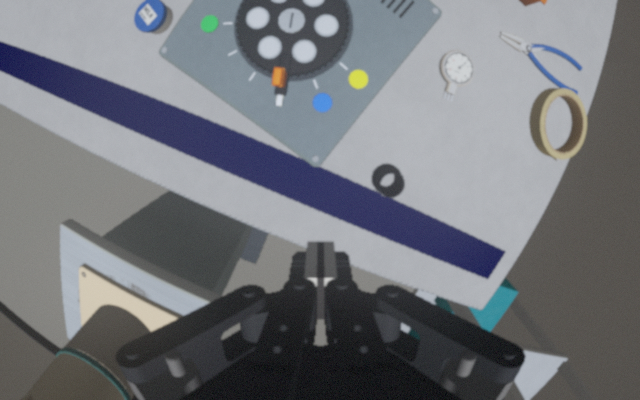

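```bash
cat >> h.py <<'E'
def backw(i,uv,z):
    f=200/np.tan(np.radians(i["fovy"])/2); v=np.array([uv[0]-i["cx"],uv[1]-i["cy"]]); r=np.hypot(*v); th=r/f
    d=np.array([*(v/r*np.sin(th)),np.cos(th)]); R=np.array(i["R"]); o=-R.T@i["t"]; d=R.T@d
    return (o+d*(z-o[2])/d[2])
E
python3 -c "
from h import *
i=ctrl.camera_info('wrist')
for n,uv,z in [('hub',(291.5,21),45),('green',(209.8,23),32.5),('blue',(322,102),32.5),('yellow',(358.5,79),32.5),('tabtop',(279.5,77),72),('pointer',(280,104),40),('loupe',(388,180),30)]: print(n,backw(i,uv,z).round(1))
for n,q in [('green',-1),('blue',1),('yellow',1.5)]: a=np.pi+q+YAW; print(n,C+88*np.array([np.cos(a),np.sin(a)]))
for q in (.5,): a=np.pi+q+YAW; print(C+60*np.array([np.cos(a),np.sin(a)]),C+88*np.array([np.cos(a),np.sin(a)]))
"
```

```text
hub [ 525.  -114.5   45. ]
green [498.4 -31.2  32.5]
blue [ 461.9 -173.5   32.5]
yellow [ 498.4 -197.5   32.5]
tabtop [ 468.1 -130.2   72. ]
pointer [ 444.3 -136.2   40. ]
loupe [ 415.4 -270.8   30. ]
green [496.21792697 -22.07100805]
blue [ 461.01443105 -165.92508717]
yellow [ 497.88811206 -189.08395006]
[ 466.81660131 -120.72483311] [ 439.75768192 -127.92308857]
```

Emit:
servo_tool([
  {"dx":0,"dy":0.04,"dz":-0.005,"wx":0,"wy":0,"wz":0,"fingers":1},
  {"dx":0,"dy":0.04,"dz":-0.005,"wx":0,"wy":0,"wz":0,"fingers":1},
  {"dx":0,"dy":0.04,"dz":-0.004,"wx":0,"wy":0,"wz":0,"fingers":1},
  {"dx":0,"dy":0,"dz":0,"wx":-1,"wy":0,"wz":0,"fingers":1},
  {"dx":0,"dy":0,"dz":0,"wx":-1,"wy":0,"wz":0,"fingers":1},
])

```text
clock: 3.72
eef_pos: [468.1, -155.0, 204.1]
tool_rot: [-2.044, 1.57, -2.994]
force: [-0.3, -0.2, -0.9]
width: -0.0
```

Emit:
servo_tool([
  {"dx":0,"dy":0,"dz":0,"wx":-1,"wy":0,"wz":0,"fingers":1},
  {"dx":0,"dy":0,"dz":0,"wx":-1,"wy":0,"wz":0,"fingers":1},
  {"dx":0,"dy":0,"dz":0,"wx":-1,"wy":0,"wz":0,"fingers":1},
  {"dx":0,"dy":0,"dz":0,"wx":-1,"wy":0,"wz":0,"fingers":1},
  {"dx":0,"dy":0,"dz":0,"wx":-1,"wy":0,"wz":0,"fingers":1},
])

```text
clock: 4.35
eef_pos: [467.8, -155.6, 204.3]
tool_rot: [-1.766, 1.571, -2.194]
force: [0.8, 1.2, -0.1]
width: -0.1
```

Emit:
servo_tool([
  {"dx":0,"dy":0,"dz":0,"wx":-1,"wy":0,"wz":0,"fingers":1},
  {"dx":0,"dy":0,"dz":0,"wx":-1,"wy":0,"wz":0,"fingers":1},
  {"dx":0,"dy":0,"dz":0,"wx":-1,"wy":0,"wz":0,"fingers":1},
  {"dx":0,"dy":0,"dz":0,"wx":0,"wy":0,"wz":0,"fingers":1},
  {"dx":0,"dy":0,"dz":0,"wx":0,"wy":0,"wz":0,"fingers":1},
])

```text
clock: 4.97
eef_pos: [467.9, -155.4, 204.3]
tool_rot: [-1.908, 1.571, -2.026]
force: [-0.7, 0.0, 0.4]
width: -0.2
```

```bash
python3 -c "
from h import *
import cv2
rep();plan([474.5,-149.7,120])
print(ctrl.camera_info('wrist')['t'])
im=ctrl.get_image('wrist');cv2.imwrite('pics/w2.png',im[:,:,::-1])
print(ctrl.camera_info('wrist')['t'])
for l in ['lamp_button_top','tab_mid','tab_foot','pointer','mark_green','mark_blue','mark_red','mark_yellow','selector']: print(l,[(d['conf'],d['point']) for d in ctrl.mark_of(l,'wrist')[:2]])
"
```

```text
t 4.975 p [ 467.9 -155.4  204.3] F [-0.7  0.   0.4] w -0.2 q [ 0.5   0.46 -0.34  1.97  0.22  0.75 -0.08]
[[-0.     0.118  0.993]
 [-0.     0.993 -0.118]
 [-1.    -0.    -0.   ]]
mm tool [84.3  6.4  5.8] units [0.1124 0.0085 0.0078] z azimuth -0.118 y azimuth 1.453
[-483.54857036 -127.45544593  323.54174658]
[-483.53585388 -127.60623667  323.48821586]
lamp_button_top [(0.59, [456.3, 143.2]), (0.17, [355.9, 203.7])]
tab_mid [(0.65, [316.2, 151.3])]
tab_foot [(0.7, [317.7, 149.7])]
pointer [(0.75, [293.2, 158.2])]
mark_green [(0.49, [334.2, 47.6])]
mark_blue [(0.82, [316.9, 189.5])]
mark_red [(0.54, [376.4, 43.7]), (0.51, [454.4, 145.2])]
mark_yellow [(0.55, [351.9, 206.5])]
selector [(0.73, [366.3, 124.7])]
```

View pics/w2.png

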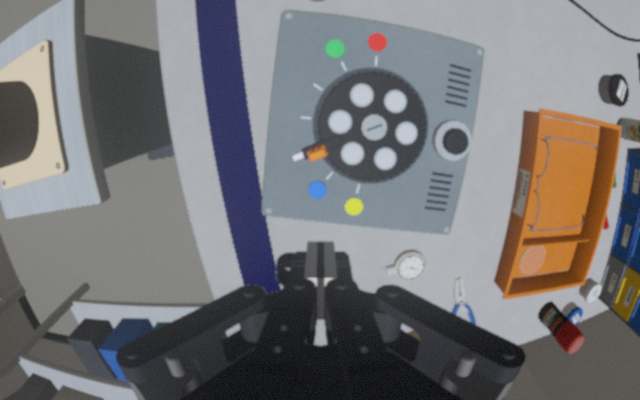

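```bash
python3 -c "
from h import *
i=ctrl.camera_info('wrist')
for n,uv,z in [('hub',(374,127),45),('green',(335,48.5),32.5),('red',(377,42),32.5),('blue',(317.5,189.5),32.5),('yellow',(354,206.5),32.5),('tabtop',(318,151),78),('pointer',(297,156),40),('btn',(455,141.5),52),('loc',(410,265),13)]: print(n,backw(i,uv,z).round(1))
for n,q in [('green',-1),('red',-1.5),('blue',1),('yellow',1.5)]: a=np.pi+q+YAW; print(n,C+88*np.array([np.cos(a),np.sin(a)]))
p,R,s=tool(); X=np.array(i['R'])@p+i['t']; th=np.arctan2(np.hypot(X[0],X[1]),X[2]); f=200/np.tan(np.radians(i['fovy'])/2); print('tcp px',i['cx']+f*th*X[0]/np.hypot(X[0],X[1]),i['cy']+f*th*X[1]/np.hypot(X[0],X[1]))
"
```

```text
hub [ 527.2 -108.7   45. ]
green [498.5 -26.2  32.5]
red [541.4 -22.6  32.5]
blue [ 464.3 -169.4   32.5]
yellow [ 501.2 -192.8   32.5]
tabtop [ 470.7 -121.4   78. ]
pointer [ 448.2 -130.    40. ]
btn [ 609.8 -128.7   52. ]
loc [ 568.8 -287.6   13. ]
green [496.21792697 -22.07100805]
red [539.61897542 -18.55671226]
blue [ 461.01443105 -165.92508717]
yellow [ 497.88811206 -189.08395006]
tcp px 318.7499869824558 254.76678172276465
```

Emit:
servo_tool([
  {"dx":0.04,"dy":0.008,"dz":0.009,"wx":0,"wy":0,"wz":0,"fingers":1},
  {"dx":0.04,"dy":0,"dz":0,"wx":-1,"wy":0,"wz":0,"fingers":1},
  {"dx":0.04,"dy":0,"dz":0,"wx":-1,"wy":0,"wz":0,"fingers":1},
  {"dx":0.03,"dy":0,"dz":0,"wx":-1,"wy":0,"wz":0,"fingers":1},
  {"dx":0,"dy":0,"dz":0,"wx":0,"wy":0,"wz":0,"fingers":1},
])

```text
clock: 6.1
eef_pos: [474.3, -149.6, 90.5]
tool_rot: [2.598, 1.567, 2.795]
force: [-0.9, -1.2, -0.4]
width: 0.3
```

```bash
sed -i 's/^C=.*/C=np.array([525.5,-107.]); YAW=-0.24/' h.py; cat >> h.py <<'E'
def path(q0,q1,n,gap,z=54,r=60,yoff=0.0):
    """rows for n steps: finger centre behind the tab by gap mm tangentially, from q0 to q1; from current pose"""
    p,R,s=tool(); p=p.copy()
    rows=[]
    for q in np.linspace(q0,q1,n+1)[1:]:
        a=np.pi+q+YAW; u=np.array([np.cos(a),np.sin(a)]); t=np.array([np.sin(a),-np.cos(a)])
        X=np.array([*(C+r*u-gap*t),z]); yaz=np.arctan2(t[1],t[0])+yoff
        d=R.T@(X-p); cur=np.arctan2(R[1,1],R[0,1]); w=-np.degrees(yaz-cur)/6
        rows.append((*(d/750).round(4),round(w,2)));
        p=X; R=R@Ro.from_rotvec([np.radians(w*6),0,0]).as_matrix()
    for x in rows: print(x)
E
python3 -c "
from h import *
rep();plan([474.7,-149.4,54]); path(.5,.2,6,15)"
```

```text
t 6.1 p [ 474.3 -149.6   90.5] F [-0.9 -1.2 -0.4] w 0.3 q [ 0.47  0.66 -0.33  2.05  0.42  0.5   0.03]
[[-0.003 -0.196  0.981]
 [ 0.001  0.981  0.196]
 [-1.     0.002 -0.003]]
mm tool [36.5  0.   0.5] units [0.0487 0.     0.0007] z azimuth 0.197 y azimuth 1.768
(np.float64(0.0488), np.float64(0.0212), np.float64(-0.0015), np.float64(-0.12))
(np.float64(0.0), np.float64(0.004), np.float64(-0.0009), np.float64(0.48))
(np.float64(0.0), np.float64(0.004), np.float64(-0.0009), np.float64(0.48))
(np.float64(0.0), np.float64(0.004), np.float64(-0.0009), np.float64(0.48))
(np.float64(0.0), np.float64(0.004), np.float64(-0.0009), np.float64(0.48))
(np.float64(0.0), np.float64(0.004), np.float64(-0.0009), np.float64(0.48))
```

Emit:
servo_tool([
  {"dx":0.02,"dy":0,"dz":0,"wx":0,"wy":0,"wz":0,"fingers":1},
  {"dx":0.02,"dy":0,"dz":0,"wx":0,"wy":0,"wz":0,"fingers":1},
  {"dx":0.008,"dy":0,"dz":0,"wx":0,"wy":0,"wz":0,"fingers":1},
  {"dx":0,"dy":0,"dz":0,"wx":0,"wy":0,"wz":0,"fingers":1},
])

```text
clock: 6.6
eef_pos: [475.2, -149.7, 55.4]
tool_rot: [2.843, 1.57, 3.041]
force: [-0.5, 0.4, 0.9]
width: -0.2
```

Emit:
servo_tool([
  {"dx":0,"dy":0.004,"dz":0,"wx":0,"wy":0,"wz":0,"fingers":1},
  {"dx":0,"dy":0.004,"dz":0,"wx":0,"wy":0,"wz":0,"fingers":1},
  {"dx":0,"dy":0.004,"dz":0,"wx":0,"wy":0,"wz":0,"fingers":1},
])

```text
clock: 6.98
eef_pos: [473.8, -140.8, 56.1]
tool_rot: [-0.352, 1.57, -0.154]
force: [-0.4, -0.9, 0.5]
width: -0.1
```

```bash
python3 -c "
from h import *
rep(); path(.5,.2,6,15)
import cv2
im=ctrl.get_image('scene');cv2.imwrite('pics/s3.png',cv2.resize(im[150:270,260:420,::-1],None,fx=4,fy=4))"
```

```text
t 6.975 p [ 473.8 -140.8   56.1] F [-0.4 -0.9  0.5] w -0.1 q [ 0.41  0.71 -0.27  2.08  0.46  0.41 -0.02]
[[ 0.001 -0.197  0.98 ]
 [-0.     0.98   0.197]
 [-1.    -0.     0.001]]
(np.float64(0.0028), np.float64(0.0097), np.float64(-0.0033), np.float64(-0.11))
(np.float64(-0.0), np.float64(0.004), np.float64(-0.0009), np.float64(0.48))
(np.float64(-0.0), np.float64(0.004), np.float64(-0.0009), np.float64(0.48))
(np.float64(-0.0), np.float64(0.004), np.float64(-0.0009), np.float64(0.48))
(np.float64(-0.0), np.float64(0.004), np.float64(-0.0009), np.float64(0.48))
(np.float64(-0.0), np.float64(0.004), np.float64(-0.0009), np.float64(0.48))
```

View pics/s3.png

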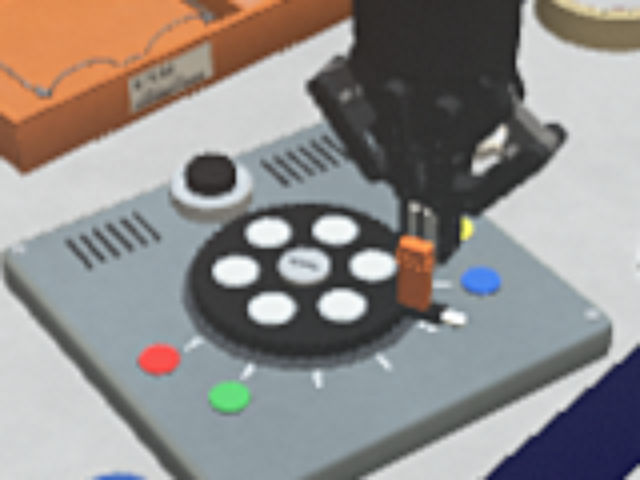

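Emit:
servo_tool([
  {"dx":0.001,"dy":0.004,"dz":-0.002,"wx":0,"wy":0,"wz":0,"fingers":1},
  {"dx":0,"dy":0.004,"dz":-0.002,"wx":0.2,"wy":0,"wz":0,"fingers":1},
  {"dx":0,"dy":0.004,"dz":-0.001,"wx":0.4,"wy":0,"wz":0,"fingers":1},
  {"dx":0,"dy":0.004,"dz":-0.001,"wx":0.5,"wy":0,"wz":0,"fingers":1},
])

```text
clock: 7.52
eef_pos: [467.7, -130.9, 55.2]
tool_rot: [-0.776, 1.569, -0.697]
force: [1.9, -2.9, -0.5]
width: 0.2
```

Emit:
servo_tool([
  {"dx":0,"dy":0.004,"dz":-0.001,"wx":0.5,"wy":0,"wz":0,"fingers":1},
  {"dx":0,"dy":0.004,"dz":-0.001,"wx":0.5,"wy":0,"wz":0,"fingers":1},
])

```text
clock: 7.78
eef_pos: [465.6, -124.7, 55.2]
tool_rot: [-0.709, 1.57, -0.735]
force: [1.4, -1.5, 0.6]
width: 0.2
```

```bash
cat >> h.py <<'E'
def fq(gap=15):
    p,R,s=tool(); v=p[:2]-C; r=np.hypot(*v); a=np.arctan2(v[1],v[0]); q=(a-np.pi-YAW+np.pi)%(2*np.pi)-np.pi
    print("finger r",r.round(1),"q",q.round(3),"tab q if touching",(q-np.arctan2(gap,np.sqrt(max(r*r-gap*gap,1)))).round(3),"F",np.round(s["force"],1),"t",s["clock"])
E
python3 -c "
from h import *
rep(); fq(); path(.3,0,6,15)
import cv2
im=ctrl.get_image('scene');cv2.imwrite('pics/s4.png',cv2.resize(im[150:270,260:420,::-1],None,fx=4,fy=4))"
```

```text
t 7.775 p [ 465.6 -124.7   55.2] F [ 1.4 -1.5  0.6] w 0.2 q [ 0.34  0.7  -0.2   2.12  0.37  0.36 -0.19]
[[ 0.001  0.026  1.   ]
 [-0.001  1.    -0.026]
 [-1.    -0.001  0.001]]
finger r 62.4 q 0.527 tab q if touching 0.284 F [ 1.4 -1.5  0.6] t 7.775
(np.float64(0.0016), np.float64(0.0027), np.float64(-0.0), np.float64(-0.34))
(np.float64(-0.0), np.float64(0.004), np.float64(-0.0009), np.float64(0.48))
(np.float64(-0.0), np.float64(0.004), np.float64(-0.0009), np.float64(0.48))
(np.float64(-0.0), np.float64(0.004), np.float64(-0.0009), np.float64(0.48))
(np.float64(-0.0), np.float64(0.004), np.float64(-0.0009), np.float64(0.48))
(np.float64(-0.0), np.float64(0.004), np.float64(-0.0009), np.float64(0.48))
```

View pics/s4.png

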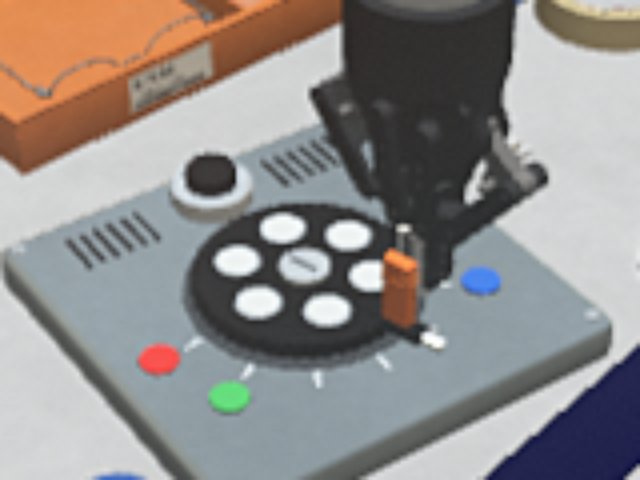

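Emit:
servo_tool([
  {"dx":0.001,"dy":0.004,"dz":0,"wx":0.2,"wy":0,"wz":0,"fingers":1},
  {"dx":0,"dy":0.004,"dz":-0.001,"wx":0.5,"wy":0,"wz":0,"fingers":1},
  {"dx":0,"dy":0.004,"dz":-0.001,"wx":0.5,"wy":0,"wz":0,"fingers":1},
  {"dx":0,"dy":0.004,"dz":-0.001,"wx":0.5,"wy":0,"wz":0,"fingers":1},
  {"dx":0,"dy":0.004,"dz":-0.001,"wx":0.5,"wy":0,"wz":0,"fingers":1},
])

```text
clock: 8.45
eef_pos: [463.8, -108.6, 54.3]
tool_rot: [1.606, 1.571, 1.351]
force: [0.1, 0.9, -0.5]
width: 0.0
```

```bash
python3 -c "
from h import *
fq(); path(0.05,-.25,6,15)
import cv2
im=ctrl.get_image('scene');cv2.imwrite('pics/s5.png',cv2.resize(im[150:270,260:420,::-1],None,fx=4,fy=4))"
```

```text
finger r 61.7 q 0.267 tab q if touching 0.021 F [ 0.1  0.9 -0.5] t 8.45
(np.float64(0.0005), np.float64(0.0017), np.float64(-0.0007), np.float64(-0.15))
(np.float64(0.0), np.float64(0.004), np.float64(-0.0009), np.float64(0.48))
(np.float64(0.0), np.float64(0.004), np.float64(-0.0009), np.float64(0.48))
(np.float64(0.0), np.float64(0.004), np.float64(-0.0009), np.float64(0.48))
(np.float64(0.0), np.float64(0.004), np.float64(-0.0009), np.float64(0.48))
(np.float64(0.0), np.float64(0.004), np.float64(-0.0009), np.float64(0.48))
```

View pics/s5.png

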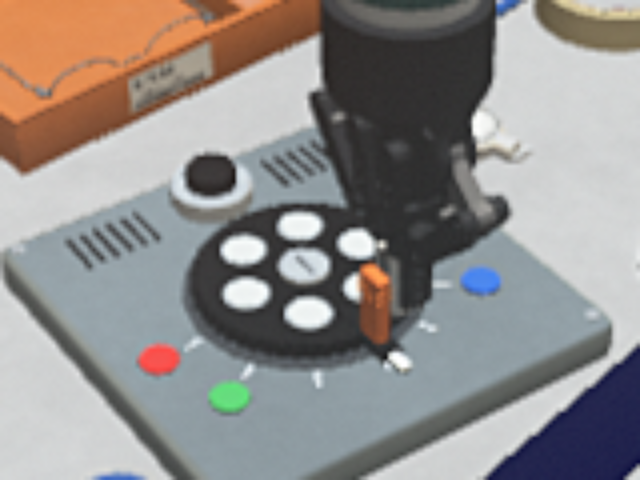

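Clicked at q = 0; pointer (400,360 in the crop) one click on. Continue.

Emit:
servo_tool([
  {"dx":0,"dy":0.004,"dz":-0.001,"wx":0.3,"wy":0,"wz":0,"fingers":1},
  {"dx":0,"dy":0.004,"dz":-0.001,"wx":0.5,"wy":0,"wz":0,"fingers":1},
  {"dx":0,"dy":0.004,"dz":-0.001,"wx":0.5,"wy":0,"wz":0,"fingers":1},
  {"dx":0,"dy":0.004,"dz":-0.001,"wx":0.5,"wy":0,"wz":0,"fingers":1},
  {"dx":0,"dy":0.004,"dz":-0.001,"wx":0.5,"wy":0,"wz":0,"fingers":1},
])

```text
clock: 9.12
eef_pos: [465.5, -93.4, 54.3]
tool_rot: [0.668, 1.57, 0.172]
force: [0.9, -2.1, -0.6]
width: 0.1
```

```bash
python3 -c "
from h import *
fq(); path(-0.2,-.5,6,15)"
```

```text
finger r 61.6 q 0.017 tab q if touching -0.229 F [ 0.9 -2.1 -0.6] t 9.125
(np.float64(0.0004), np.float64(0.0016), np.float64(-0.0008), np.float64(-0.06))
(np.float64(0.0), np.float64(0.004), np.float64(-0.0009), np.float64(0.48))
(np.float64(0.0), np.float64(0.004), np.float64(-0.0009), np.float64(0.48))
(np.float64(0.0), np.float64(0.004), np.float64(-0.0009), np.float64(0.48))
(np.float64(0.0), np.float64(0.004), np.float64(-0.0009), np.float64(0.48))
(np.float64(0.0), np.float64(0.004), np.float64(-0.0009), np.float64(0.48))
```

Emit:
servo_tool([
  {"dx":0,"dy":0.004,"dz":-0.001,"wx":0.3,"wy":0,"wz":0,"fingers":1},
  {"dx":0,"dy":0.004,"dz":-0.001,"wx":0.5,"wy":0,"wz":0,"fingers":1},
  {"dx":0,"dy":0.004,"dz":-0.001,"wx":0.5,"wy":0,"wz":0,"fingers":1},
  {"dx":0,"dy":0.004,"dz":-0.001,"wx":0.5,"wy":0,"wz":0,"fingers":1},
  {"dx":0,"dy":0.004,"dz":-0.001,"wx":0.5,"wy":0,"wz":0,"fingers":1},
])

```text
clock: 9.75
eef_pos: [470.5, -78.7, 54.3]
tool_rot: [2.077, 1.571, 1.34]
force: [-0.0, -0.1, 0.4]
width: 0.1
```

```bash
python3 -c "
from h import *
fq(); path(-.4,-.75,7,15)
import cv2
im=ctrl.get_image('scene');cv2.imwrite('pics/s6.png',cv2.resize(im[150:270,260:420,::-1],None,fx=4,fy=4))"
```

```text
finger r 61.9 q -0.235 tab q if touching -0.48 F [-0.  -0.1  0.4] t 9.75
(np.float64(0.0004), np.float64(-0.0023), np.float64(0.0007), np.float64(-0.45))
(np.float64(0.0), np.float64(0.004), np.float64(-0.0009), np.float64(0.48))
(np.float64(0.0), np.float64(0.004), np.float64(-0.0009), np.float64(0.48))
(np.float64(0.0), np.float64(0.004), np.float64(-0.0009), np.float64(0.48))
(np.float64(0.0), np.float64(0.004), np.float64(-0.0009), np.float64(0.48))
(np.float64(0.0), np.float64(0.004), np.float64(-0.0009), np.float64(0.48))
(np.float64(0.0), np.float64(0.004), np.float64(-0.0009), np.float64(0.48))
```

View pics/s6.png

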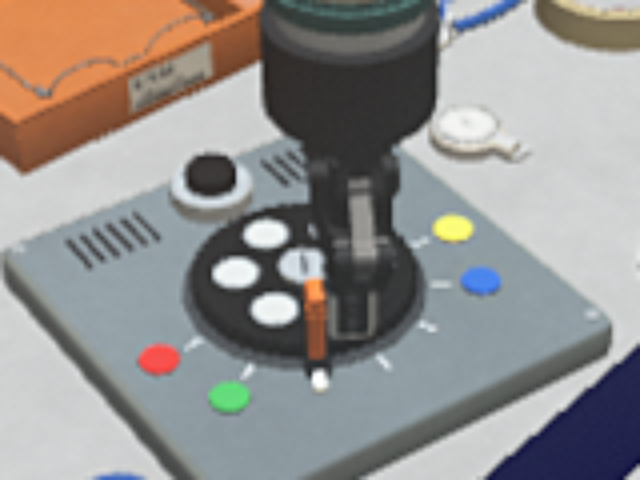

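Emit:
servo_tool([
  {"dx":0,"dy":0.004,"dz":-0.001,"wx":0.4,"wy":0,"wz":0,"fingers":1},
  {"dx":0,"dy":0.004,"dz":-0.001,"wx":0.5,"wy":0,"wz":0,"fingers":1},
  {"dx":0,"dy":0.004,"dz":-0.001,"wx":0.5,"wy":0,"wz":0,"fingers":1},
  {"dx":0,"dy":0.004,"dz":-0.001,"wx":0.5,"wy":0,"wz":0,"fingers":1},
  {"dx":0,"dy":0.004,"dz":-0.001,"wx":0.5,"wy":0,"wz":0,"fingers":1},
])

```text
clock: 10.42
eef_pos: [478.8, -66.1, 54.3]
tool_rot: [-1.857, 1.571, -2.845]
force: [-1.8, -1.5, 0.6]
width: -0.2
```

Emit:
servo_tool([
  {"dx":0,"dy":0.004,"dz":-0.001,"wx":0.4,"wy":0,"wz":0,"fingers":1},
  {"dx":0,"dy":0.002,"dz":0,"wx":0,"wy":0,"wz":0,"fingers":1},
])

```text
clock: 10.68
eef_pos: [483.4, -62.0, 54.4]
tool_rot: [1.422, 1.569, 0.396]
force: [-0.2, 0.3, -0.2]
width: 0.3
```

```bash
python3 -c "
from h import *
fq(); rep()
import cv2
im=ctrl.get_image('scene');cv2.imwrite('pics/s7.png',cv2.resize(im[150:270,260:420,::-1],None,fx=4,fy=4))"
```

```text
finger r 61.6 q -0.579 tab q if touching -0.824 F [-0.2  0.3 -0.2] t 10.675
t 10.675 p [483.4 -62.   54.4] F [-0.2  0.3 -0.2] w 0.3 q [ 0.05  0.7   0.04  2.11 -0.07  0.34 -0.88]
[[ 0.002  0.855  0.518]
 [ 0.001  0.518 -0.855]
 [-1.     0.002  0.   ]]
```

View pics/s7.png

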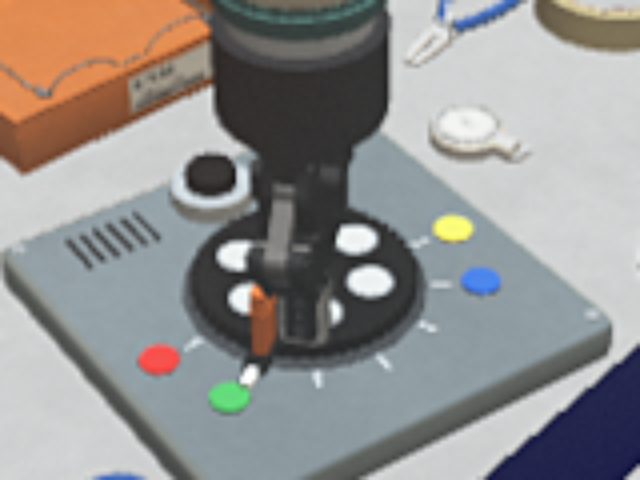

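Emit:
servo_tool([
  {"dx":0,"dy":-0.012,"dz":0,"wx":0,"wy":0,"wz":0,"fingers":1},
  {"dx":-0.03,"dy":0,"dz":0,"wx":0,"wy":0,"wz":0,"fingers":1},
  {"dx":-0.05,"dy":0,"dz":0,"wx":0,"wy":0,"wz":0,"fingers":1},
  {"dx":-0.05,"dy":0,"dz":0,"wx":0,"wy":0,"wz":0,"fingers":1},
  {"dx":0,"dy":0,"dz":0,"wx":0,"wy":0,"wz":0,"fingers":1},
])

```text
clock: 11.35
eef_pos: [475.8, -68.4, 154.2]
tool_rot: [0.936, 1.565, -0.091]
force: [0.1, -0.1, -0.7]
width: 0.1
```

```bash
python3 -c "
from h import *
rep(); plan([611,-128,130])
import cv2
im=ctrl.get_image('scene');cv2.imwrite('pics/s8.png',cv2.resize(im[150:270,260:420,::-1],None,fx=4,fy=4))
im=ctrl.get_image('wrist');cv2.imwrite('pics/w8.png',im[:,:,::-1])
i=ctrl.camera_info('wrist')
for l in ['lamp_button_top','pointer','mark_green']:
  for d in ctrl.mark_of(l,'wrist')[:2]: print(l,d['conf'],d['point'],[backw(i,d['point'],z).round(1) for z in (32.5,40,52)])
"
```

```text
t 11.35 p [475.8 -68.4 154.2] F [ 0.1 -0.1 -0.7] w 0.1 q [ 0.04  0.51  0.06  2.06 -0.06  0.57 -0.88]
[[ 0.005  0.856  0.517]
 [-0.     0.517 -0.856]
 [-1.     0.004  0.003]]
mm tool [ 24.9  84.7 120.9] units [0.0332 0.113  0.1612] z azimuth -1.027 y azimuth 0.544
lamp_button_top 0.6 [466.0, 100.3] [array([ 615.6, -136.6,   32.5]), array([ 613.5, -133.5,   40. ]), array([ 610.1, -128.6,   52. ])]
pointer 0.73 [292.0, 145.3] [array([497.4, -27.6,  32.5]), array([498.6, -27.6,  40. ]), array([500.6, -27.7,  52. ])]
mark_green 0.79 [290.4, 141.4] [array([499.6, -24.7,  32.5]), array([500.8, -24.8,  40. ]), array([502.7, -25. ,  52. ])]
mark_green 0.22 [379.7, 158.4] [array([527.1, -98. ,  32.5]), array([527.5, -96. ,  40. ]), array([528.1, -92.9,  52. ])]
```

View pics/s8.png

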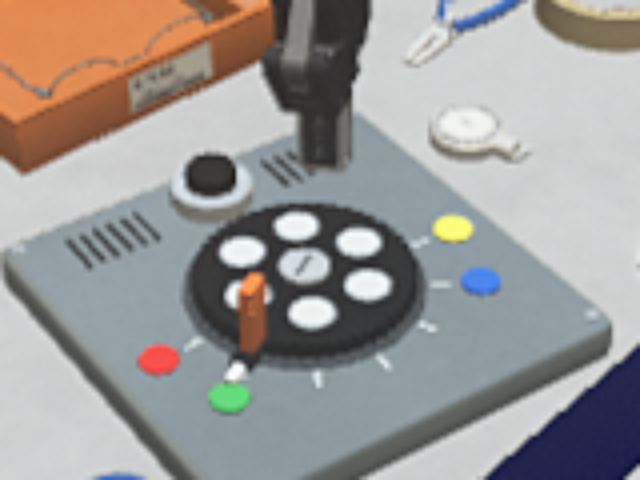

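View pics/w8.png

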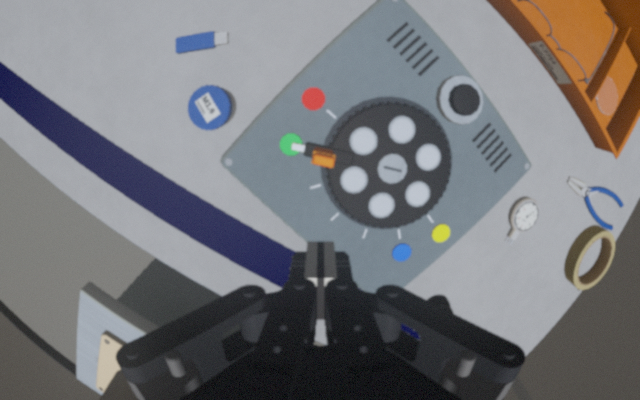

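Emit:
servo_tool([
  {"dx":0,"dy":0.028,"dz":0.04,"wx":0,"wy":0,"wz":0,"fingers":1},
  {"dx":0,"dy":0.028,"dz":0.04,"wx":0,"wy":0,"wz":0,"fingers":1},
  {"dx":0,"dy":0.028,"dz":0.04,"wx":0,"wy":0,"wz":0,"fingers":1},
  {"dx":0.03,"dy":0.028,"dz":0.04,"wx":0,"wy":0,"wz":0,"fingers":1},
  {"dx":0.04,"dy":0,"dz":0,"wx":0,"wy":0,"wz":0,"fingers":1},
])

```text
clock: 12.22
eef_pos: [611.0, -128.7, 97.8]
tool_rot: [0.6, 1.568, -0.428]
force: [-0.5, 0.1, 0.0]
width: -0.2
```

Emit:
servo_tool([
  {"dx":0,"dy":0,"dz":0,"wx":0,"wy":0,"wz":0,"fingers":1},
  {"dx":0,"dy":0,"dz":0,"wx":0,"wy":0,"wz":0,"fingers":1},
])

```text
clock: 12.48
eef_pos: [608.3, -126.8, 99.4]
tool_rot: [-2.384, 1.57, 2.873]
force: [0.8, -0.2, -0.1]
width: -0.1
```

```bash
python3 -c "
from h import *
rep(); plan([610.5,-128.4,65])
import cv2
for c in ('scene','side'):
  im=ctrl.get_image(c);b=(150,270,260,420) if c=='scene' else (150,250,240,400); cv2.imwrite('pics/%s9.png'%c,cv2.resize(im[b[0]:b[1],b[2]:b[3],::-1],None,fx=4,fy=4))
im=ctrl.get_image('wrist');cv2.imwrite('pics/w9.png',im[:,:,::-1])
"
```

```text
t 12.475 p [ 608.3 -126.8   99.4] F [ 0.8 -0.2 -0.1] w -0.1 q [ 0.13  0.75  0.05  1.71 -0.06  0.68 -0.81]
[[-0.001  0.856  0.518]
 [ 0.     0.518 -0.856]
 [-1.    -0.    -0.   ]]
mm tool [34.4  1.1  2.6] units [0.0458 0.0015 0.0034] z azimuth -1.027 y azimuth 0.544
```

View pics/side9.png

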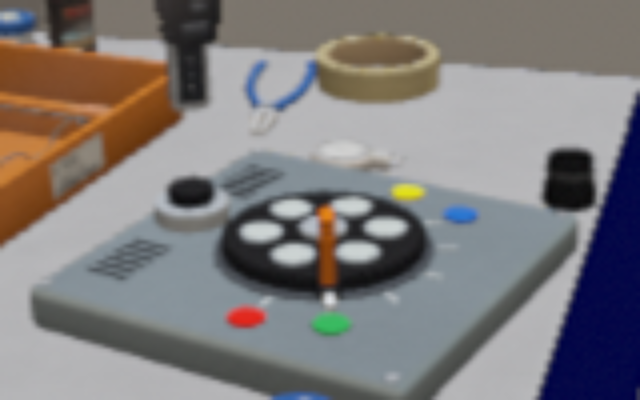

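View pics/w9.png

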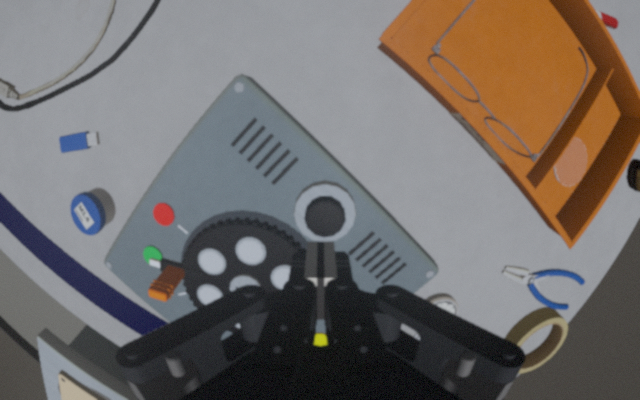

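```bash
python3 -c "
from h import *
i=ctrl.camera_info('wrist')
for z in (48,52,56): print(backw(i,(325,215),z).round(1))
for c,uv in (('scene',(312.7,190.2)),('side',(287.6,197))): print([back(c,uv,z).round(1) for z in (48,52,56)])
plan([611,-128.8,65])"
```

```text
[ 614.3 -129.4   48. ]
[ 615.6 -128.5   52. ]
[ 616.9 -127.7   56. ]
[array([ 618.3, -135.2,   48. ]), array([ 614.4, -131.5,   52. ]), array([ 610.4, -127.7,   56. ])]
[array([ 609.2, -125.8,   48. ]), array([ 605.6, -117.3,   52. ]), array([ 602. , -108.8,   56. ])]
mm tool [35.6  0.6  2.5] units [0.0474 0.0008 0.0033] z azimuth -1.027 y azimuth 0.544
```

Emit:
servo_tool([
  {"dx":0.02,"dy":0.0034,"dz":0.0052,"wx":0,"wy":0,"wz":0,"fingers":1},
  {"dx":0.02,"dy":0,"dz":0,"wx":0,"wy":0,"wz":0,"fingers":1},
  {"dx":0.004,"dy":0,"dz":0,"wx":0,"wy":0,"wz":0,"fingers":1},
  {"dx":0,"dy":0,"dz":0,"wx":0,"wy":0,"wz":0,"fingers":1},
])

```text
clock: 13.12
eef_pos: [612.3, -128.9, 65.6]
tool_rot: [-2.294, 1.57, 2.962]
force: [0.1, 0.5, 0.4]
width: -0.2
```

Emit:
servo_tool([
  {"dx":0.004,"dy":0,"dz":0,"wx":0,"wy":0,"wz":0,"fingers":1},
  {"dx":0.004,"dy":0,"dz":0,"wx":0,"wy":0,"wz":0,"fingers":1},
])

```text
clock: 13.38
eef_pos: [613.0, -129.0, 60.5]
tool_rot: [0.871, 1.57, -0.156]
force: [-0.2, -0.4, -0.4]
width: -0.1
```

Emit:
servo_tool([
  {"dx":0.003,"dy":0,"dz":0,"wx":0,"wy":0,"wz":0,"fingers":1},
  {"dx":0.003,"dy":0,"dz":0,"wx":0,"wy":0,"wz":0,"fingers":1},
])

```text
clock: 13.62
eef_pos: [612.8, -129.0, 55.8]
tool_rot: [0.819, 1.571, -0.208]
force: [-0.0, -0.0, 0.1]
width: 0.1
```

Emit:
servo_tool([
  {"dx":0.003,"dy":0,"dz":0,"wx":0,"wy":0,"wz":0,"fingers":1},
  {"dx":0,"dy":0,"dz":0,"wx":0,"wy":0,"wz":0,"fingers":1},
])

```text
clock: 13.88
eef_pos: [612.6, -128.9, 53.4]
tool_rot: [-2.293, 1.57, 2.963]
force: [-1.1, 0.3, -0.3]
width: -0.0
```

Emit:
servo_tool([
  {"dx":0.003,"dy":0,"dz":0,"wx":0,"wy":0,"wz":0,"fingers":1},
  {"dx":0,"dy":0,"dz":0,"wx":0,"wy":0,"wz":0,"fingers":1},
])

```text
clock: 14.12
eef_pos: [613.0, -129.1, 51.4]
tool_rot: [0.814, 1.57, -0.213]
force: [-0.5, -0.0, 1.6]
width: -0.1
```

Emit:
servo_tool([
  {"dx":0.003,"dy":0,"dz":0,"wx":0,"wy":0,"wz":0,"fingers":1},
  {"dx":0,"dy":0,"dz":0,"wx":0,"wy":0,"wz":0,"fingers":1},
])

```text
clock: 14.38
eef_pos: [613.0, -129.0, 49.2]
tool_rot: [0.883, 1.57, -0.144]
force: [0.2, 0.9, 3.7]
width: 0.4
```

Emit:
servo_tool([
  {"dx":0.002,"dy":0,"dz":0,"wx":0,"wy":0,"wz":0,"fingers":1},
  {"dx":0,"dy":0,"dz":0,"wx":0,"wy":0,"wz":0,"fingers":1},
])

```text
clock: 14.62
eef_pos: [613.0, -129.0, 47.7]
tool_rot: [0.82, 1.57, -0.207]
force: [0.8, -0.1, 4.1]
width: 0.1
```

Emit:
servo_tool([
  {"dx":0.002,"dy":0,"dz":0,"wx":0,"wy":0,"wz":0,"fingers":1},
  {"dx":0,"dy":0,"dz":0,"wx":0,"wy":0,"wz":0,"fingers":1},
])

```text
clock: 14.88
eef_pos: [613.0, -129.0, 46.2]
tool_rot: [0.819, 1.57, -0.208]
force: [0.7, -0.2, 5.6]
width: 0.1
```

Emit:
servo_tool([
  {"dx":0.002,"dy":0,"dz":0,"wx":0,"wy":0,"wz":0,"fingers":1},
  {"dx":0,"dy":0,"dz":0,"wx":0,"wy":0,"wz":0,"fingers":1},
])

```text
clock: 15.12
eef_pos: [613.0, -129.1, 46.0]
tool_rot: [0.936, 1.57, -0.091]
force: [-1.9, 0.4, 13.7]
width: -0.3
```

Bottomed (z stops at 46.0, force rises to 13.7 N). Release and retreat.

Emit:
servo_tool([
  {"dx":-0.008,"dy":0,"dz":0,"wx":0,"wy":0,"wz":0,"fingers":1},
  {"dx":-0.02,"dy":0,"dz":0,"wx":0,"wy":0,"wz":0,"fingers":1},
  {"dx":-0.04,"dy":0,"dz":0,"wx":0,"wy":0,"wz":0,"fingers":1},
  {"dx":-0.05,"dy":0,"dz":0,"wx":0,"wy":0,"wz":0,"fingers":1},
  {"dx":-0.05,"dy":0,"dz":0,"wx":0,"wy":0,"wz":0,"fingers":1},
])

```text
clock: 15.75
eef_pos: [612.1, -128.8, 171.7]
tool_rot: [-2.294, 1.57, 2.962]
force: [0.8, 0.1, 0.0]
width: -0.0
```

Emit:
servo_tool([
  {"dx":0,"dy":0,"dz":0,"wx":0,"wy":0,"wz":0,"fingers":1},
  {"dx":0,"dy":0,"dz":0,"wx":0,"wy":0,"wz":0,"fingers":1},
])

```text
clock: 16.0
eef_pos: [611.9, -128.8, 170.1]
tool_rot: [-2.347, 1.569, 2.91]
force: [-0.2, 0.2, -1.1]
width: 0.1
```

```bash
python3 -c "
from h import *
rep()
import cv2
for c in ('scene','side'):
  im=ctrl.get_image(c);b=(150,290,260,450) if c=='scene' else (150,290,240,400); cv2.imwrite('pics/%s10.png'%c,cv2.resize(im[b[0]:b[1],b[2]:b[3],::-1],None,fx=4,fy=4))
"
```

```text
t 16.0 p [ 611.9 -128.8  170.1] F [-0.2  0.2 -1.1] w 0.1 q [ 0.12  0.66  0.06  1.65 -0.05  0.83 -0.82]
[[-0.001  0.856  0.518]
 [ 0.     0.518 -0.856]
 [-1.    -0.001 -0.001]]
```

View pics/side10.png

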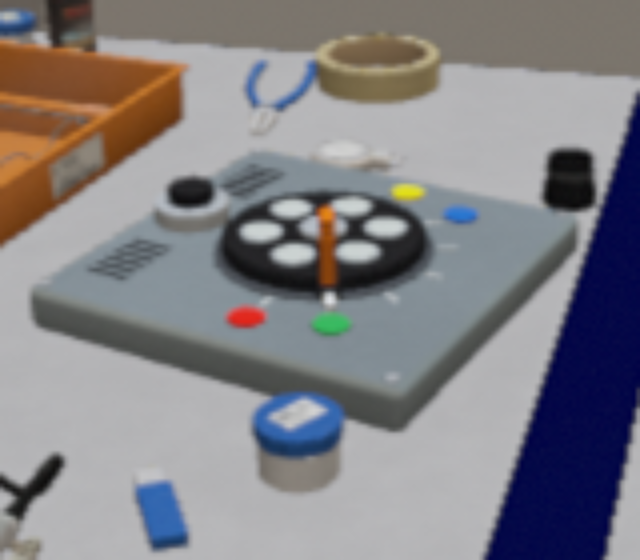

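View pics/scene10.png

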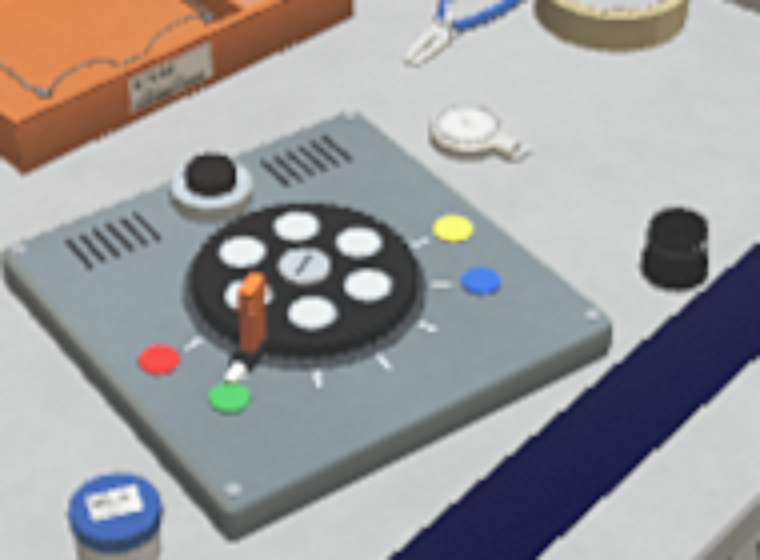

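The pointer is at green, the button is up, and the jar, loupe and gauge have not moved. I'm handing in.

```bash
python3 -c "
from cell import ctrl
print(ctrl.finish_job())"
```

```text
the job is handed in; nothing more can be done
None
```

The selector is clicked in with its white pointer at the green mark, and the lamp button was pressed fully down once and came back up. I handed the job in at about 16 s on the robot's clock.

- **Selector:** I pushed the tab slowly with the shut fingertips, three clicks from 0.5 to -1.0 rad, with a few newtons of force. The last pictures from both fixed cameras show the pointer at green.
- **Button:** I pressed only after the pointer was at green. The button stopped moving at z = 46.0 mm, about 6 mm below first contact, and the force rose to 13.7 N, so it was at its end stop. The last pictures show it up again.
- **Bystanders:** By eye, the jar, loupe and lens gauge stand where they were in the first pictures; I did not measure them again. The arm ended about 120 mm above the lamp, touching nothing.
- **Disagreement:** The cameras differed by up to about 8 mm on where the lamp stands, mostly in y. I used a value in between, and contact with the tab and the button came where that predicted.

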